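# Find the lean line on a tray rest bar with a swinging-pointer angle gauge

## Task

The round top of the wooden rest bar has to be pencilled where a packing tray will touch it at the lean set on the angle gauge. Pick up the gauge by its grip, stand it squarely across the bar with about the middle of its base on the round top, and rock it sideways until the swinging pointer settles on the set hand, the black tab on the dial's rim. Finish holding it still there, in the gripper and bearing gently on the bar, so that a colleague can mark the spot; do not disturb the wood offcut, the tape roll or the pencil.

Things in the scene. Friction and masses are not known exactly. Their poses are not given: they have to be found in the camera images.
- gauge_grip (a point): Centre of the angle gauge's black grip, where to take it: 56 mm (gauge y) by 26 mm (gauge x) by 40 mm tall, flush with the case's faces, so fingers closing along x span 26 mm. This point is 116 mm above the underside, 20 mm below the top. Axes: x out of the dial, y along the base, z up the gauge. Loose, 0.29 to 0.45 kg, starts upright on the mat.
- gauge_base (a point): Middle of the gauge's flat underside (112 mm along y by 26 mm along x); axes as gauge_grip. Above it the grey case is 112 mm wide, 26 mm thick, 96 mm tall, then comes the grip. The dial, 85 mm across, is on the +x face, its centre 48 mm above the underside.
- pointer (a joint): Angle (rad) on the dial of the thin black needle, 37 mm long, weighted, that hangs freely from the dial's centre and settles straight down in about 1 s. 0: points square at the base; positive: right-handed about gauge +x (tip towards gauge +y). Turn the gauge by an angle right-handed about its +x from upright and the pointer settles at minus that angle.
- set_hand (a joint): Angle (rad), same scale and sign as the pointer, of the set hand: a black tab 4 mm wide on the dial's rim. Set beforehand to between 0.14 and 0.42 (towards gauge +y); friction keeps it there. The reading is right when pointer equals set_hand.
- pointer_tip (a point): Tip of the needle, 37 mm from the dial's centre.
- set_hand_tip (a point): The point of the dial, 37 mm from its centre, to which the set hand points; the pointer's tip comes here when it is on the set hand.
- bar_crest (a point): Middle of the highest line of the rest bar's rounded top, 80 mm above the black mat (itself 3 mm thick). The bar is hardwood, fixed, 180 mm long (x), 50 mm wide (y), its top a half round of 25 mm radius, on a foot board 110 mm wide, 15 mm thick. Axes: x along the bar, z up. Bar and gauge start with yaws within 0.4 rad of the robot's.
- bar_axis (a point): Centre of the half round: 25 mm straight below bar_crest, half-way along the bar; same axes. The wood surface is 25 mm from this axis.
- offcut: Bystander: flat-topped, square-edged wood offcut, 160 mm (x) by 95 mm (y) by 45 mm tall, loose on the mat. Origin at the centre of its underside.
- tape_roll: Bystander: roll of tape, 96 mm across and 24 mm high, lying flat on the bench beyond the mat. Origin at the centre of its underside.
- pencil: Bystander: flat pencil 180 mm long (y), 14 mm wide, 8 mm thick, lying on the bench beyond the mat. Origin at the underside, near its middle.

How it is judged (in metres and radians):
On the way:
1. the gauge is lifted clear of the mat in the gripper (height (world z) of gauge_base above 0.03 m and contact force between the fingers and gauge above 1 N), for 0.2 s.
At the end, for the whole second after the job is handed in: Held in the fingers, bearing on the bar's round top with 0.3 to 25 N, still, base over 50 mm up; pointer at rest within 0.055 rad of the set hand; gauge within 0.15 rad of square across the bar and within its length; wood touching within 22 mm of mid-base (angle between the z axis of pointer_tip and the z axis of set_hand_tip, either way round below 0.055 rad and velocity of joint pointer between -0.25 and 0.25 rad/s and linear speed of gauge below 0.02 m/s and contact force between gauge and rest_bar between 0.3 and 25 N and contact force between the fingers and gauge above 1 N and y of bar_axis in the frame of gauge_base between -0.022 and 0.022 m and x of gauge_base in the frame of bar_axis between -0.09 and 0.09 m and angle between the x axis of gauge_base and the x axis of bar_axis, either way round below 0.15 rad and height (world z) of gauge_base above 0.05 m); the arm keeps its last pose, push and grip.
It fails at once if the gauge is pressed or knocked on the bar with more than 40 N (contact force between gauge and rest_bar above 40 N).
It fails at once if the offcut is disturbed by more than 30 mm (distance of offcut from where it was at the start of the episode above 0.03 m).
It fails at once if the tape roll is disturbed by more than 30 mm (distance of tape_roll from where it was at the start of the episode above 0.03 m).
It fails at once if the pencil is disturbed by more than 30 mm (distance of pencil from where it was at the start of the episode above 0.03 m).
It also fails if it takes over 45 s, if anything falls off the work surface, if the arm or the gripper's body presses on something with over 40 N, if the wrist force passes 120 N, or if a joint passes its speed limit or range.

## Robot

A 6-joint arm with a two-finger parallel gripper is mounted at the origin on the work surface. World frame = base frame: x ahead of the robot, y to its left, z up, the work surface at z = 0. Lengths are in mm, angles in rad, forces in N, time in s.
With the tool pointing down it reaches from about 375 to 925 mm from the base axis. Payload 5.7 kg.
Tool frame: the origin (TCP) lies midway between the tips of the shut fingers; the grasp point (between the pads) lies behind it (r.pinch_z is the y of the grasp point in the tool frame, in mm); y points along the fingers, z is the direction in which the jaws open and shut, and the axes are right-handed (so a half turn about y gives the same grasp; the last joint's range is limited). The gripper opens to 85 mm and grips with 20 to 120 N. Pads are 22 mm wide; open, the fingers measure 114 mm over their backs; the gripper's body (76 mm by 85 mm) begins 54 mm behind the grasp point. The pads swing forward as they close: fully open they stand 13 mm farther back than shut.
Start: joints at [1.218, 0.359, 1.51, -0, 1.272, -0.115], TCP at [141.334, 583.085, 231.267] pointing down, gripper open.
Joint ranges: [-2.97, 2.97], [-1.01, 2.36], [0.21, 2.38], [-0.96, 4.11], [0.2, 2.71], [-2.98, 2.98]. Speed limits (rad/s): [2.39, 2.39, 3.14, 3.14, 3.14, 3.14].

## Interface

Orientations are given as a unit quaternion [x, y, z, w].
In Python, from rig import telemetry, viewer, workorder, r gives the robot as it stands.
- The arm moves only by the shell command python3 -m crank 'ROWS'. ROWS is JSON, a list of rows, each a list of 5 numbers: the shift along the tool's x, y, z in units of 40 mm (1.0 is 40 mm), then the turn about the tool's y in units of 5 degrees (1.0 is 5 degrees), then the opening, from 0 (shut) to 1 (fully open). A call has 1 to 20 rows; each row shifts and turns the commanded pose from where the row before left it, along the tool's axes as they then stand; what a row does not reach is not made up. A row lasts 1/12 s, in which the tool goes at most 41.7 mm and 7.16 degrees, less where a joint would pass 70% of its speed; a pose out of reach is approached as far as the arm can. A call is refused whole if a number of a shift passes 1 or a number of a turn 1, either way. A call with a gripper value outside its range is refused whole. The fingers move at their own pace and stop on an object; the grip force is fixed at half the most. Time passes only in rows, so rows that do not move let the fingers close. It gives the time, the measured TCP pose, the force and the opening at its end, in the units of the state.
- telemetry.state(): the state, without advancing time (a new reading comes with each control period).
- viewer.camera(name): name is "scene" or "top"; returns a dict with "image" (420x560x3 uint8, red, green, blue), "depth" (420x560 float32, mm along the optical axis (not along the pixel's ray), 0 where there is no reading), "fx", "fy", "cx", "cy" (pixels), "eye" and "orientation" of the camera in the world. Camera axes: x right, y down, z forward; pixel columns grow to the right and rows downward; lengths in mm; the calibration is good to about 2 mm. A picture is of the moment at which its call begins.
- workorder.finish_job(): hands the job in, once; it reports no verdict.
The state is a dict: "time_s": time; "qpos": joint angles; "joint_vel": joint speeds; "tau": joint torques, N m; "position": TCP position; "eef_rot": TCP orientation; "contact_force": force on the tool from outside, world axes, zero at the start; "torque": the same for the moment, N m; "gripper_width": opening from 0.0 (shut) to 1.0 (fully open).
Only numpy, scipy, OpenCV 4.12 (cv2) and the standard library are available. Lean on these libraries where they do the work, as an engineer would, in place of code of your own. Each camera call takes 0.05 s, during which the arm holds its last target.

## Working session

There is one attempt and no reset: what is moved stays moved. The work goes in short steps, Python scripts to look and compute and a shell command to move; the robot and the scene stay as the last step left them, time stands still between calls to the robot, and variables do not carry over. Pictures are saved under pics/ and viewed, and the job is handed in when it is done.

```bash
ls; mkdir -p pics; python3 - <<'E'
from rig import telemetry, viewer, workorder, r
import cv2
print(telemetry.state()); print(r.pinch_z)
for n in ["scene","top"]:
    c=viewer.camera(n); cv2.imwrite(f"pics/{n}0.png",cv2.cvtColor(c["image"],cv2.COLOR_RGB2BGR))
    print({k:c[k] for k in c if k not in("image","depth")})
E
```

```text
pics
{'time_s': 0.0, 'qpos': array([ 1.21791138e+00,  3.59520025e-01,  1.51142452e+00,  1.73365471e-05,
        1.27251335e+00, -1.15106508e-01]), 'joint_vel': array([ 1.91359409e-03, -6.70872489e-05, -1.02590572e-03, -7.87744669e-04,
        4.67984404e-04, -3.69796183e-04]), 'tau': array([-1.09051223e-03, -5.27619624e+01, -2.78610152e+01, -2.05183546e-04,
        1.36727831e-02, -2.28478211e-05]), 'position': array([141.09549944, 582.47561509, 230.44766287]), 'eef_rot': array([ 0.70275493, -0.08402983,  0.08371262, -0.70147466]), 'contact_force': array([ 0.35070365,  0.59976107, -0.80837762]), 'torque': array([-0.01410548, -0.03367304, -0.01950362]), 'gripper_width': 0.9980519439545906}
-18.700000000000003
{'fx': 417.5860277111129, 'fy': 417.5860277111129, 'cx': 277.9981588175274, 'cy': 212.6010887083345, 'eye': array([1128.61764831, -521.19963277,  671.17735554]), 'orientation': array([ 0.8300273 ,  0.3442964 , -0.1562065 , -0.41001731])}
{'fx': 409.14014677466014, 'fy': 409.14014677466014, 'cx': 269.05248538402657, 'cy': 207.36217994623198, 'eye': array([494.40538955,   7.79334663, 796.794125  ]), 'orientation': array([-0.6957876 ,  0.71287484, -0.06515079,  0.05868946])}
```

View pics/scene0.png

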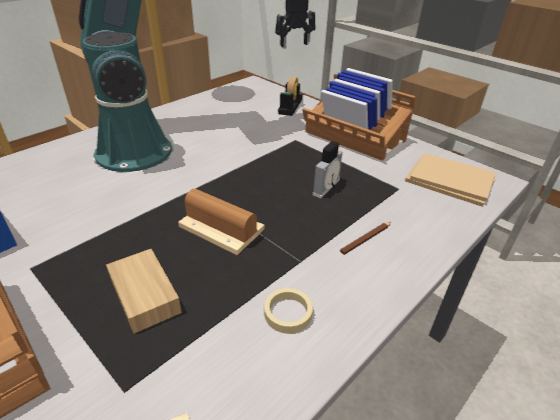

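View pics/top0.png

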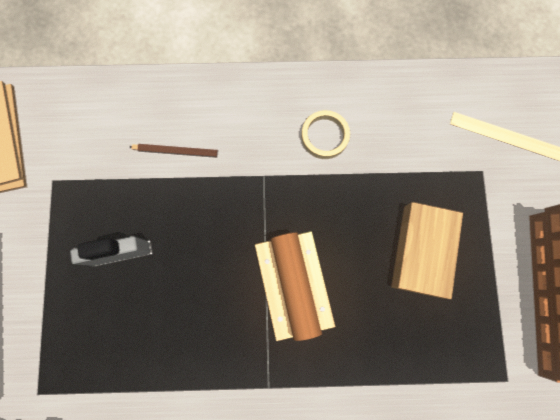

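The scene view shows the gauge at about (328,170), the bar at (220,215) and the offcut at (143,290). In the top view the gauge is at about (110,250) and the bar at (297,287). Next I'll fit poses from the depth.

```bash
cat > h.py <<'E'
import numpy as np, cv2
from scipy.spatial.transform import Rotation as R
from rig import telemetry, viewer, r
def cloud(c):
    d=c["depth"].astype(float); v,u=np.mgrid[:d.shape[0],:d.shape[1]]
    p=np.stack([(u-c["cx"])/c["fx"]*d,(v-c["cy"])/c["fy"]*d,d],-1)
    w=p@R.from_quat(c["orientation"]).as_matrix().T+c["eye"]; w[d==0]=np.nan; return w
def save(c,n,crop=None,s=1):
    im=c["image"]
    if crop: x0,y0,x1,y1=crop; im=im[y0:y1,x0:x1]
    cv2.imwrite("pics/"+n,cv2.cvtColor(cv2.resize(im,None,fx=s,fy=s,interpolation=cv2.INTER_CUBIC),cv2.COLOR_RGB2BGR))
def proj(c,w):
    p=R.from_quat(c["orientation"]).inv().apply(np.atleast_2d(w)-c["eye"]); return np.c_[p[:,0]/p[:,2]*c["fx"]+c["cx"],p[:,1]/p[:,2]*c["fy"]+c["cy"]]
E
python3 - <<'E'
from h import *
T=viewer.camera("top");S=viewer.camera("scene")
wt=cloud(T);ws=cloud(S)
def rep(n,p):
    p=p[~np.isnan(p[:,0])]
    rc=cv2.minAreaRect(p[:,:2].astype(np.float32)); print(n,len(p),np.round(rc[0],1),np.round(rc[1],1),round(rc[2],1),"z",np.round(np.percentile(p[:,2],[1,50,99]),1))
g=wt[200:290,50:170].reshape(-1,3); print("mat z",np.nanmedian(wt[330:360,100:200,2]))
for a,b in [(20,160),(90,102),(105,160)]: rep(f"gauge top {a}-{b}",g[(g[:,2]>a)&(g[:,2]<b)])
b=wt[220:350,240:345].reshape(-1,3)
for a,c in [(50,100),(70,100),(12,25)]: rep(f"bar top {a}-{c}",b[(b[:,2]>a)&(b[:,2]<c)])
b=ws[180:260,170:275].reshape(-1,3); 
for a,c in [(60,100),(12,25)]:rep(f"bar scene {a}",b[(b[:,2]>a)&(b[:,2]<c)])
g=ws[135:205,300:355].reshape(-1,3); rep("gauge scene",g[(g[:,2]>12)])
g=g[(g[:,2]>25)&(g[:,2]<95)]; 
# face plane fit
import itertools
best=0;rng=np.random.default_rng(0)
for _ in range(500):
    q=g[rng.choice(len(g),3,replace=False)];n=np.cross(q[1]-q[0],q[2]-q[0]);n/=np.linalg.norm(n)+1e-9
    m=abs((g-q[0])@n)<1.5
    if m.sum()>best:best=m.sum();M=m
q=g[M];n=np.linalg.svd(q-q.mean(0))[2][2];print("face",n,q.mean(0),len(q),len(g))
save(S,"gz.png",(300,130,360,210),8); save(T,"tz.png",(60,220,165,280),7)
E
```

```text
mat z 4.45613896080738
gauge top 20-160 1635 [552.3 281.4] [ 27.6 111.5] 10.7 z [ 22.2 100.7 142.1]
gauge top 90-102 448 [552.3 281.7] [ 27.4 111. ] 10.8 z [ 91.3  99.7 101.8]
gauge top 105-160 693 [551.9 281.2] [26.4 55.4] 10.2 z [106.7 138.6 142.3]
bar top 50-100 3014 [484.1 -44.4] [180.2  49.6] 11.5 z [60.7 81.1 86.2]
bar top 70-100 2753 [484.1 -44.3] [180.2  46.8] 11.4 z [70.6 81.6 86.3]
bar top 12-25 2938 [484.3 -44.7] [180. 110.] 11.5 z [16.3 19.5 22.7]
bar scene 60 1209 [484.9 -48.5] [183.1  47.7] 13.0 z [60.5 77.5 84.4]
bar scene 12 970 [484.3 -44.6] [183.  113.2] 11.7 z [12.3 18.1 24.6]
gauge scene 1218 [501.2 390. ] [102.5 350.9] 34.2 z [ 12.7  66.5 139.2]
face [0.98260184 0.18548599 0.00941122] [565.07767868 280.56319551  62.15300677] 312 637
```

View pics/gz.png

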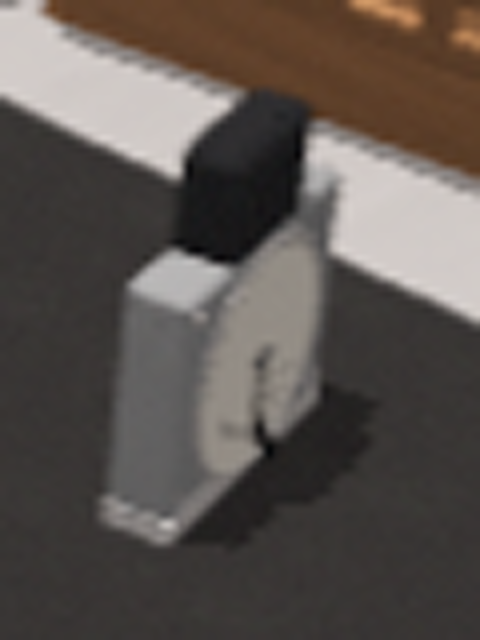

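View pics/tz.png

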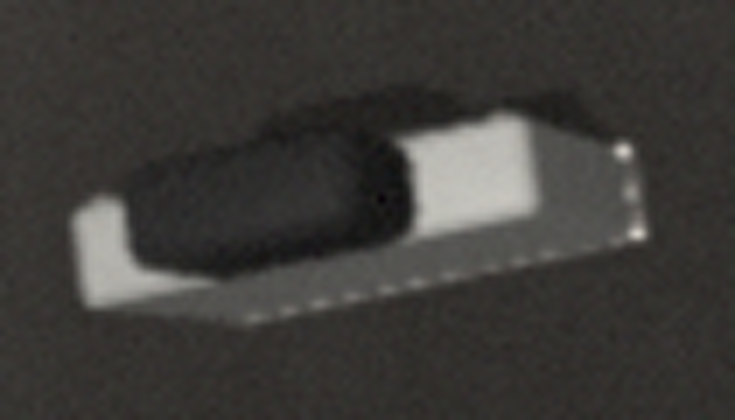

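The dial faces world +x. Gauge yaw is about 10.7° and bar yaw about 11.5°, so the two are nearly parallel. Next I'll work out the approach in tool axes.

```bash
cat >> h.py <<'E'
def st():
    s=telemetry.state(); return s,R.from_quat(s["eef_rot"]).as_matrix()
def go(target):  # shift to target TCP in tool units
    s,m=st(); return np.round(m.T@(np.array(target)-s["position"])/40,2)
E
python3 - <<'E'
from h import *
s,m=st(); print(np.round(m,3)); z=m[:,2]
print("jaw yaw",np.degrees(np.arctan2(z[1],z[0])), "x yaw",np.degrees(np.arctan2(m[1,0],m[0,0])))
# turn effect
m2=m@R.from_rotvec([0,np.radians(5),0]).as_matrix(); print("after +5",np.degrees(np.arctan2(m2[1,2],m2[0,2])))
print(go([552.2,281.3,200]))
E
```

```text
[[ 0.972 -0.     0.236]
 [-0.236 -0.001  0.972]
 [-0.    -1.    -0.001]]
jaw yaw 76.37857698074927 x yaw -13.62143190003941
after +5 71.37857355847413
[11.76  0.77 -4.9 ]
```

```bash
python3 -m crank '[[0,0,0,1,1],[0,0,0,1,1],[0,0,0,1,1],[0,0,0,1,1],[0,0,0,1,1],[0,0,0,1,1],[0,0,0,1,1],[0,0,0,1,1],[0,0,0,1,1],[0,0,0,1,1],[0,0,0,1,1],[0,0,0,1,1],[0,0,0,1,1],[0,0,0,0.14,1]]'; python3 - <<'E'
from h import *
s,m=st();print(np.degrees(np.arctan2(m[1,2],m[0,2])),s["qpos"],go([552.2,281.3,200]))
E
```

```text
time_s: 1.37
position: [141.3, 582.9, 231.0]
eef_rot: [0.544, -0.452, 0.452, -0.543]
contact_force: [0.8, 0.1, -0.2]
gripper_width: 1.003
10.484587604608583 [ 1.21791760e+00  3.59017046e-01  1.51069710e+00 -8.96373239e-06
  1.27251206e+00  1.03492958e+00] [9.28 0.78 8.73]
```

```bash
python3 -m crank '[[0.58,0.05,0.55,0,1],[0.58,0.05,0.55,0,1],[0.58,0.05,0.55,0,1],[0.58,0.05,0.55,0,1],[0.58,0.05,0.55,0,1],[0.58,0.05,0.55,0,1],[0.58,0.05,0.55,0,1],[0.58,0.05,0.55,0,1],[0.58,0.05,0.55,0,1],[0.58,0.05,0.55,0,1],[0.58,0.05,0.55,0,1],[0.58,0.05,0.55,0,1],[0.58,0.05,0.55,0,1],[0.58,0.05,0.55,0,1],[0.58,0.05,0.55,0,1],[0.58,0.03,0.48,0,1],[0,0,0,0,1],[0,0,0,0,1]]'; python3 - <<'E'
from h import *
s,m=st();print(np.degrees(np.arctan2(m[1,2],m[0,2])),go([552.2,281.3,100.3]))
c=viewer.camera("top");save(c,"t1.png",(20,150,240,330),3)
E
```

```text
time_s: 2.87
position: [554.4, 281.8, 199.7]
eef_rot: [0.544, -0.452, 0.452, -0.544]
contact_force: [-0.6, -0.6, -0.2]
gripper_width: 1.002
10.621911790518736 [ 0.    2.48 -0.05]
```

View pics/t1.png

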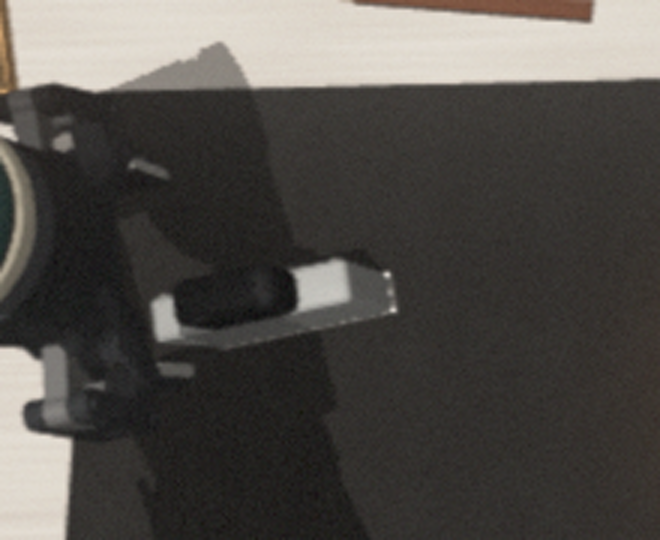

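The open fingers (crop about (150,170) and (175,370)) straddle the gauge across its x axis. Descending and closing.

```bash
python3 -m crank '[[0,0.4,-0.05,0,1],[0,0.4,0,0,1],[0,0.4,0,0,1],[0,0.4,0,0,1],[0,0.4,0,0,1],[0,0.4,0,0,1],[0,0.08,0,0,1],[0,0,0,0,1],[0,0,0,0,0],[0,0,0,0,0],[0,0,0,0,0],[0,0,0,0,0],[0,0,0,0,0],[0,0,0,0,0],[0,0,0,0,0],[0,0,0,0,0],[0,0,0,0,0],[0,0,0,0,0]]'
```

```text
time_s: 4.42
position: [552.0, 282.9, 101.7]
eef_rot: [-0.544, 0.451, -0.452, 0.545]
contact_force: [0.8, 0.6, 5.8]
gripper_width: 0.296
```

```bash
python3 -m crank '[[0,-0.2,0,0,0],[0,-0.4,0,0,0],[0,-0.5,0,0,0],[0,-0.6,0,0,0],[0,-0.6,0,0,0],[0,-0.6,0,0,0],[0,-0.6,0,0,0],[0,-0.6,0,0,0],[0,0,0,0,0],[0,0,0,0,0],[0,0,0,0,0],[0,0,0,0,0]]'; python3 - <<'E'
from h import *
c=viewer.camera("scene");save(c,"s2.png",(200,40,480,250),2.8)
print(proj(c,[[780,-230,300],[780,-230,370],[700,-150,350],[750,-250,300]]))
E
```

```text
time_s: 5.42
position: [549.7, 282.0, 262.4]
eef_rot: [0.546, -0.452, 0.451, -0.543]
contact_force: [-1.0, -0.6, -4.8]
gripper_width: 0.299
[[239.55289906 222.41055525]
 [237.73752205 180.59702797]
 [243.04535902 150.64972995]
 [214.74596248 218.94771414]]
```

View pics/s2.png

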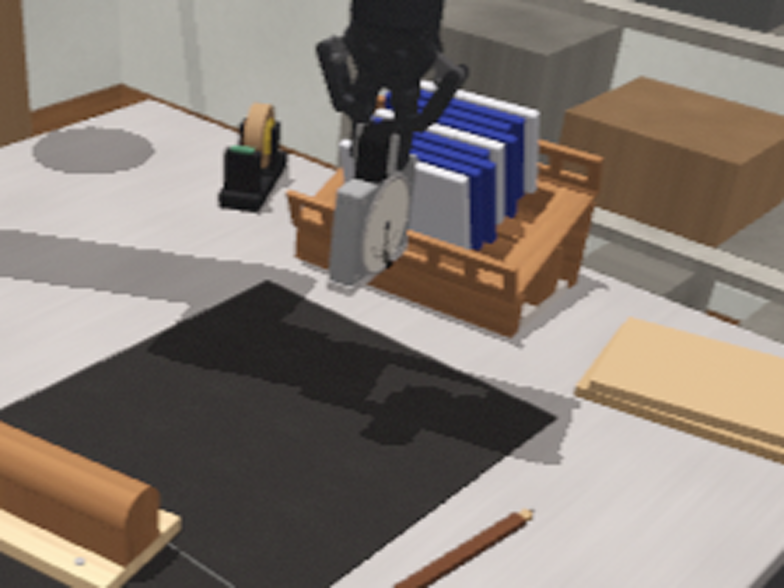

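The gauge is lifted in the grip and upright, at about (375,200) in the crop. I'll bring it closer to the scene camera, facing it, to read the set hand.

```bash
python3 -c "
from h import *
print(go([760,-200,330]))"
```

```text
[12.82 -1.69  2.92]
```

```bash
python3 -m crank '[[0.3,-0.08,0.07,0,0],[0.5,-0.08,0.12,0,0],[0.64,-0.09,0.15,0,0],[0.64,-0.09,0.15,0,0],[0.64,-0.09,0.15,0,0],[0.64,-0.09,0.15,0,0],[0.64,-0.09,0.15,0,0],[0.64,-0.09,0.15,0,0],[0.64,-0.09,0.15,0,0],[0.64,-0.09,0.15,0,0],[0.64,-0.09,0.15,0,0],[0.64,-0.09,0.15,0,0],[0.64,-0.09,0.15,0,0],[0.64,-0.09,0.15,0,0],[0.64,-0.09,0.15,0,0],[0.64,-0.09,0.15,0,0],[0.64,-0.09,0.15,0,0],[0.64,-0.09,0.15,0,0],[0.64,-0.09,0.15,0,0],[0.5,-0.08,0.12,0,0]]'
python3 -m crank '[[0.3,0,0.07,0.5,0],[0.3,0,0.07,1,0],[0,0,0,1,0],[0,0,0,1,0],[0,0,0,1,0],[0,0,0,1,0],[0,0,0,1,0],[0,0,0,1,0],[0,0,0,1,0],[0,0,0,0.5,0],[0,0,0,0,0],[0,0,0,0,0],[0,0,0,0,0],[0,0,0,0,0],[0,0,0,0,0],[0,0,0,0,0],[0,0,0,0,0],[0,0,0,0,0]]'
python3 - <<'E'
from h import *
c=viewer.camera("scene");save(c,"s3.png");
s,m=st();p=proj(c,s["position"]-[0,0,60])[0];print(p);x,y=int(p[0]),int(p[1]);save(c,"s3z.png",(x-45,y-45,x+45,y+45),6.6)
E
```

```text
time_s: 7.13
position: [754.0, -178.1, 334.2]
eef_rot: [0.545, -0.452, 0.451, -0.543]
contact_force: [-0.4, -0.6, -4.2]
gripper_width: 0.302
time_s: 8.63
position: [763.4, -197.6, 335.8]
eef_rot: [0.33, -0.625, 0.625, -0.33]
contact_force: [-0.1, -0.4, -4.0]
gripper_width: 0.295
[248.98966556 220.36549379]
```

View pics/s3z.png

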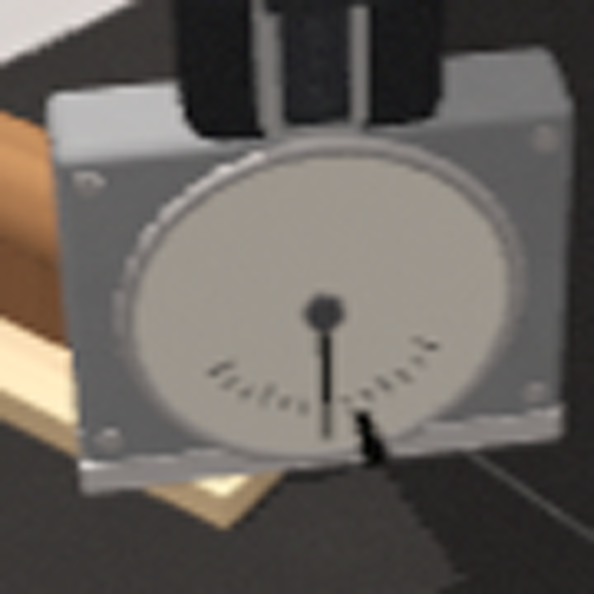

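Here the needle runs from the hub (323,313) to (326,437) in the crop, and the set-hand tab from about (361,412) to (376,462). Next I'll back-project these points onto the dial plane.

```bash
cat >> h.py <<'E'
def ray(c,uv):
    d=np.c_[(uv[:,0]-c["cx"])/c["fx"],(uv[:,1]-c["cy"])/c["fy"],np.ones(len(uv))]@R.from_quat(c["orientation"]).as_matrix().T
    return d
def onplane(c,uv,n,d0):
    D=ray(c,np.asarray(uv,float)); t=(d0-c["eye"]@n)/(D@n); return c["eye"]+D*t[:,None]
E
python3 - <<'E'
from h import *
c=viewer.camera("scene");s,m=st();n=m[:,2].copy();n*=np.sign(n[0]);
w=cloud(c); q=w[175+25:175+65,203+20:203+75].reshape(-1,3);q=q[abs((q-s["position"])@n-15)<8]
nn=np.linalg.svd(q-q.mean(0))[2][2];nn*=np.sign(nn[0]);print("jaw n",n,"fit",nn,len(q))
for N in (n,nn):
    d0=np.median(q@N); y=np.cross([0,0,1],N); y/=np.linalg.norm(y); z=np.cross(N,y)
    P={k:onplane(c,[[203+(a+.5)/6.6-.5,175+(b+.5)/6.6-.5]],N,d0)[0] for k,(a,b) in dict(hub=(323,313),tip=(326,437),tin=(361,412),tout=(376,462),tmid=(369,438),bl=(82,490),br=(562,438),tl=(50,160),tr=(570,112)).items()}
    L={k:np.array([(p-P["hub"])@y,(p-P["hub"])@z]) for k,p in P.items()}
    for k,v in L.items(): print(k,np.round(v,1),"r",round(np.hypot(*v),1),"ang",round(np.arctan2(v[0],-v[1]),3))
    print("base tilt",np.arctan2(*(L["br"]-L["bl"])[::-1]), np.arctan2(*(L["tr"]-L["tl"])[::-1]))
    print("hub",P["hub"],s["position"])
E
```

```text
jaw n [ 8.25970012e-01 -5.63714056e-01  4.81910384e-05] fit [ 0.82743339 -0.56156265  0.00117264] 2189
hub [0. 0.] r 0.0 ang 3.142
tip [  0.1 -36.8] r 36.8 ang 0.003
tin [  8.3 -30.4] r 31.5 ang 0.266
tout [ 11.7 -46.4] r 47.8 ang 0.247
tmid [ 10.1 -38.7] r 40.0 ang 0.255
bl [-56.2 -44.4] r 71.6 ang -0.902
br [ 56.  -45.7] r 72.3 ang 0.887
tl [-56.3  48.7] r 74.5 ang -2.284
tr [54.2 48.2] r 72.5 ang 2.298
base tilt -0.010859889717579237 -0.0047616225356823345
hub [ 776.14098942 -204.05924335  283.74487598] [ 763.4214877  -197.63357329  335.75133987]
hub [0. 0.] r 0.0 ang 3.142
tip [  0.1 -36.8] r 36.8 ang 0.003
tin [  8.3 -30.4] r 31.5 ang 0.266
tout [ 11.7 -46.4] r 47.8 ang 0.247
tmid [ 10.1 -38.6] r 39.9 ang 0.255
bl [-56.2 -44.3] r 71.5 ang -0.904
br [ 56.  -45.7] r 72.3 ang 0.886
tl [-56.3  48.8] r 74.5 ang -2.284
tr [54.2 48. ] r 72.4 ang 2.296
base tilt -0.013236613152331489 -0.00663150928576801
hub [ 776.14610438 -204.06384553  283.75049821] [ 763.4214877  -197.63357329  335.75133987]
```

The set hand reads about 0.25 rad. Now yaw to match the bar, then move above it.

```bash
python3 -m crank '[[0,0,0,-0.5,0],[0,0,0,-1,0],[0,0,0,-1,0],[0,0,0,-1,0],[0,0,0,-1,0],[0,0,0,-1,0],[0,0,0,-1,0],[0,0,0,-1,0],[0,0,0,-1,0],[0,0,0,-0.5,0],[0,0,0,-0.16,0],[0,0,0,0,0]]'; python3 - <<'E'
from h import *
s,m=st();print(np.degrees(np.arctan2(m[1,2],m[0,2])),go([481.3,-30.7,205]))
E
```

```text
time_s: 9.73
position: [763.4, -197.7, 335.8]
eef_rot: [0.547, -0.448, 0.448, -0.547]
contact_force: [0.5, 0.5, -4.3]
gripper_width: 0.298
11.455662183082017 [-5.49  3.27 -6.08]
```

```bash
python3 -m crank '[[-0.25,0,-0.3,0,0],[-0.4,0,-0.48,0,0],[-0.4,0.1,-0.48,0,0],[-0.4,0.2,-0.48,0,0],[-0.4,0.25,-0.48,0,0],[-0.4,0.25,-0.48,0,0],[-0.4,0.25,-0.48,0,0],[-0.4,0.25,-0.48,0,0],[-0.4,0.25,-0.48,0,0],[-0.4,0.25,-0.48,0,0],[-0.4,0.25,-0.48,0,0],[-0.4,0.25,-0.48,0,0],[-0.4,0.25,-0.4,0,0],[-0.4,0.25,-0.3,0,0],[-0.2,0.25,-0.2,0,0],[0,0.2,-0.07,0,0],[0,0.2,0,0,0],[0,0,0,0,0],[0,0,0,0,0]]'; python3 - <<'E'
from h import *
s,m=st();print(np.degrees(np.arctan2(m[1,2],m[0,2])),go([481.3,-30.7,190]))
c=viewer.camera("scene");p=proj(c,[484,-44,110])[0];x,y=int(p[0]),int(p[1]);print(x,y);save(c,"s4.png",(x-70,y-70,x+70,y+60),4.5)
E
```

```text
time_s: 11.32
position: [462.8, -29.0, 197.8]
eef_rot: [-0.547, 0.447, -0.448, 0.547]
contact_force: [0.1, -0.6, -5.0]
gripper_width: 0.297
11.43158346115215 [0.13 0.2  0.44]
217 192
```

View pics/s4.png

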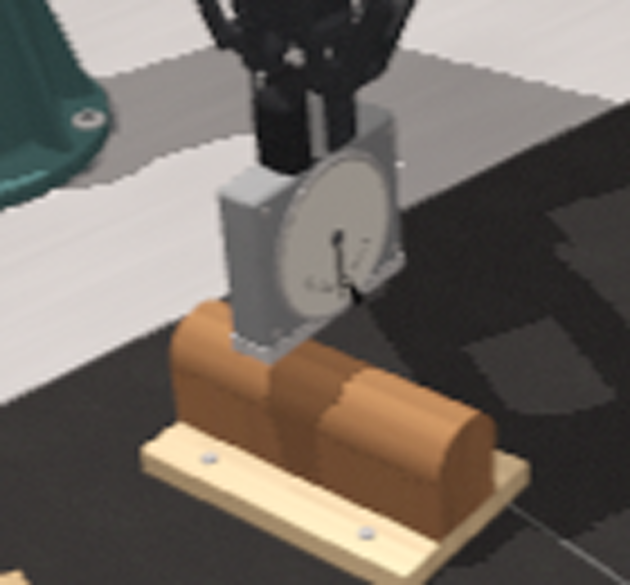

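The gauge is square over the bar, hanging off to the +y side as intended. Centring it and lowering gently.

```bash
python3 -m crank '[[0.06,0.05,0.22,0,0],[0.06,0.05,0.22,0,0],[0,0.05,0,0,0],[0,0.05,0,0,0],[0,0.05,0,0,0],[0,0,0,0,0],[0,0,0,0,0]]';  python3 -m crank '[[0,0.03,0,0,0],[0,0.03,0,0,0],[0,0.03,0,0,0],[0,0,0,0,0]]'
```

```text
time_s: 11.95
position: [479.3, -29.4, 187.4]
eef_rot: [0.548, -0.448, 0.447, -0.547]
contact_force: [0.2, 0.7, -3.8]
gripper_width: 0.296
time_s: 12.28
position: [479.7, -29.5, 183.9]
eef_rot: [0.548, -0.448, 0.447, -0.547]
contact_force: [0.3, 1.4, -4.1]
gripper_width: 0.297
```

```bash
for i in 1 2 3; do python3 -m crank '[[0,0.02,0,0,0],[0,0,0,0,0]]' | egrep 'posi|contact'; done
```

```text
position: [479.8, -29.5, 183.2]
contact_force: [0.2, 0.4, -4.4]
position: [479.9, -29.5, 182.4]
contact_force: [-0.3, 0.5, -2.9]
position: [480.0, -29.6, 181.7]
contact_force: [0.4, 0.5, -4.4]
```

```bash
for i in 1 2 3 4; do python3 -m crank '[[0,0.02,0,0,0],[0,0,0,0,0]]' | egrep 'posi|contact'; done; python3 - <<'E'
from h import *
c=viewer.camera("scene");x,y=217,192;save(c,"s5.png",(x-45,y-55,x+45,y+35),6.6)
E
```

```text
position: [480.1, -29.5, 181.6]
contact_force: [-1.6, 1.5, 3.3]
position: [480.2, -29.5, 181.5]
contact_force: [-4.1, 1.5, 11.7]
position: [480.3, -29.5, 181.5]
contact_force: [-4.8, 2.2, 18.3]
position: [480.3, -29.5, 181.4]
contact_force: [-7.2, 2.7, 26.4]
```

View pics/s5.png

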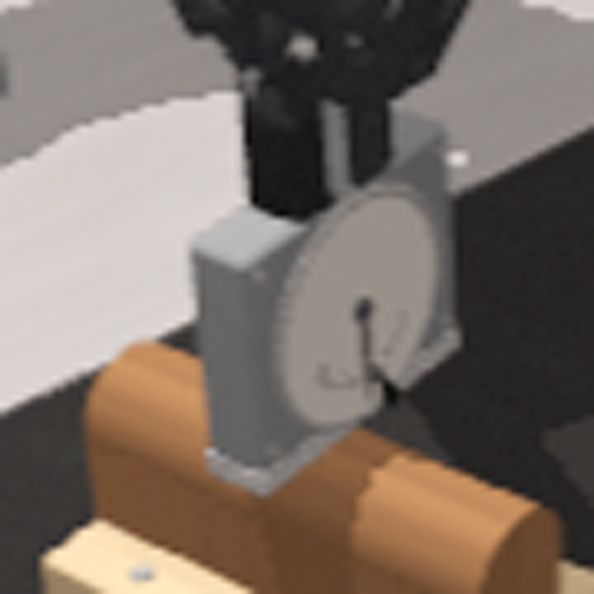

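Pressing at 16 mm offset reached about 30 N of contact without pivoting, so the pads hold firmly. I'll back off. Instead I'll push the gauge's side against the flank of the bar, which gives a longer lever at lower force, to pivot it in the grip, and then set it on top.

```bash
python3 -m crank '[[0,-0.05,0,0,0],[0,-0.15,0,0,0],[0,-0.3,0,0,0],[0,-0.3,0,0,0],[0.2,-0.05,0,0,0],[0.4,0,0,0,0],[0.5,0,0,0,0],[0.5,0,0,0,0],[0.5,0,0,0,0],[0.4,0,0,0,0],[0.26,0,0,0,0],[0,0,0,0,0]]';python3 - <<'E'
from h import *
s,m=st();print((s["position"][:2]-[484.1,-44.4])@[-.199,.98], s["position"][2]-98.4)
E
```

```text
time_s: 14.5
position: [502.5, -140.2, 212.1]
eef_rot: [0.547, -0.448, 0.448, -0.547]
contact_force: [0.5, -1.0, -4.6]
gripper_width: 0.291
-97.5345821764886 113.68162165847295
```

```bash
python3 -m crank '[[0,0.2,0,0,0],[0,0.3,0,0,0],[0,0.3,0,0,0],[0,0.3,0,0,0],[0,0.3,0,0,0],[0,0.24,0,0,0],[-0.1,0,0,0,0],[-0.1,0,0,0,0],[-0.05,0,0,0,0],[0,0,0,0,0]]'; for i in 1 2 3; do python3 -m crank '[[-0.04,0,0,0,0],[0,0,0,0,0]]' | egrep 'posi|contact'; done
```

```text
time_s: 15.33
position: [500.1, -127.2, 147.5]
eef_rot: [-0.547, 0.447, -0.448, 0.548]
contact_force: [-0.0, 0.7, -3.7]
gripper_width: 0.296
position: [499.9, -126.2, 147.5]
contact_force: [-0.4, -0.7, -4.4]
position: [499.3, -124.7, 147.2]
contact_force: [-0.8, -0.0, -5.4]
position: [499.2, -123.7, 147.1]
contact_force: [0.5, -1.5, -3.7]
```

```bash
for i in 1 2 3 4; do python3 -m crank '[[-0.04,0,0,0,0],[0,0,0,0,0]]' | egrep 'posi|contact'; done; python3 - <<'E'
from h import *
c=viewer.camera("scene");p=proj(c,[500,-120,80])[0];x,y=int(p[0]),int(p[1]);print(x,y);save(c,"s6.png",(x-45,y-45,x+45,y+45),6.6)
E
```

```text
position: [499.2, -123.0, 147.3]
contact_force: [-0.7, -6.1, -4.0]
position: [499.3, -121.8, 147.6]
contact_force: [0.3, -6.6, -1.8]
position: [499.2, -120.4, 147.8]
contact_force: [0.7, -7.2, -1.6]
position: [499.1, -119.0, 147.9]
contact_force: [0.6, -6.3, -0.8]
196 219
```

View pics/s6.png

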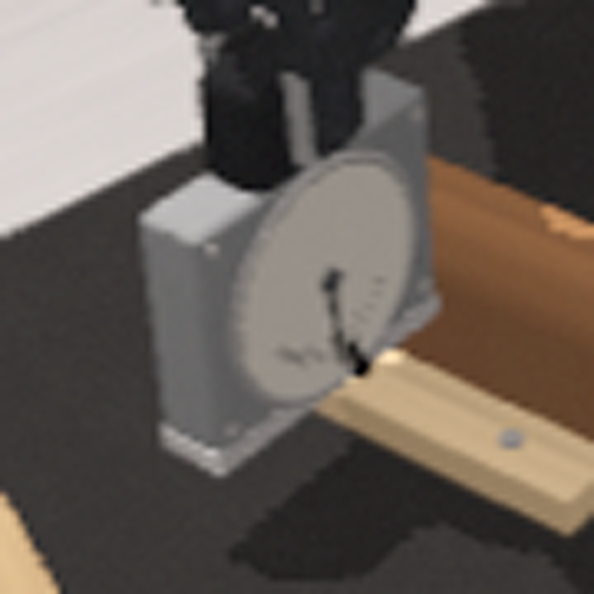

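The side push is working: the force plateaus near 6.5 N and the gauge is leaning, with the needle at crop (355,360) moving toward the tab. Continuing.

```bash
python3 -m crank '[[-0.05,0,0,0,0],[-0.05,0,0,0,0],[-0.05,0,0,0,0],[-0.05,0,0,0,0],[-0.05,0,0,0,0],[-0.05,0,0,0,0],[-0.05,0,0,0,0],[0,0,0,0,0],[0,0,0,0,0],[0,0,0,0,0],[0,0,0,0,0],[0,0,0,0,0],[0,0,0,0,0]]'; cat >> h.py <<'E'
def faceangle(c,name,half=45):
    s,m=st(); n=m[:,2].copy(); n*=np.sign(n[0])
    p=proj(c,s["position"]-[0,0,55])[0];x,y=int(p[0])-half,int(p[1])-half;S=6.6*45/half
    save(c,name,(x,y,x+2*half,y+2*half),S)
    w=cloud(c); q=w[y:y+2*half,x:x+2*half].reshape(-1,3); k=(q-s["position"])@n
    q=q[(abs(k-13)<4)&(q[:,2]<s["position"][2])&(q[:,2]>s["position"][2]-115)]
    yy=np.cross([0,0,1],n); zz=np.cross(n,yy)
    ab=np.c_[(q-s["position"])@yy,(q-s["position"])@zz].astype(np.float32)
    ab=ab[(abs(ab[:,0])<90)]
    return x,y,S,n,np.median(q@n),yy,zz,cv2.minAreaRect(ab),len(ab)
E
python3 - <<'E'
from h import *
c=viewer.camera("scene");o=faceangle(c,"s7.png");print(o)
E
```

```text
time_s: 17.63
position: [497.3, -105.7, 148.4]
eef_rot: [0.548, -0.445, 0.45, -0.547]
contact_force: [1.3, -7.3, 1.2]
gripper_width: 0.297
(155, 166, 6.6, array([0.97988137, 0.19954171, 0.00394957]), np.float64(479.4901253680883), array([-0.19954171,  0.97988137,  0.        ]), array([-3.87010836e-03, -7.88103621e-04,  9.99984401e-01]), ((4.598396301269531, -53.61109924316406), (101.79541778564453, 152.2058563232422), 77.36241149902344), 1324)
```

View pics/s7.png

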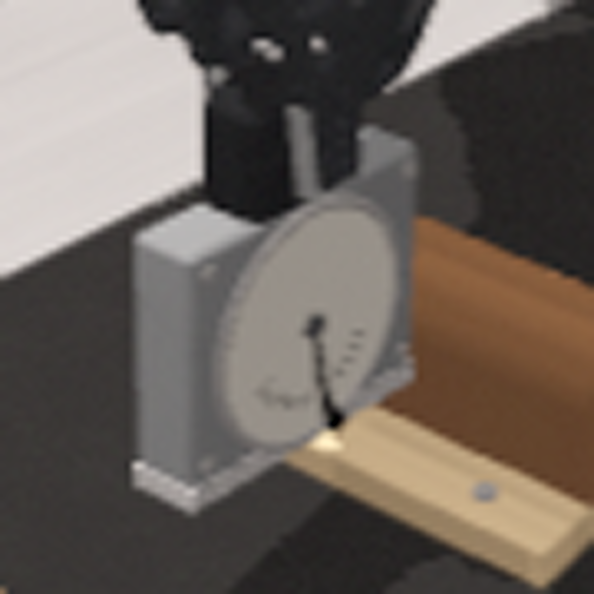

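```bash
cat >> h.py <<'E'
def meas(c,o,pts):
    x,y,S,n,d0,yy,zz=o[:7]; s,m=st()
    P={k:onplane(c,[[x+(a+.5)/S-.5,y+(b+.5)/S-.5]],n,d0)[0] for k,(a,b) in pts.items()}
    return {k:np.array([p@yy,p@zz])-np.array([s["position"]@yy,s["position"]@zz]) for k,p in P.items()}
E
python3 - <<'E'
from h import *
c=viewer.camera("scene");o=faceangle(c,"s7b.png")
L=meas(c,o,dict(bl=(190,512),br=(413,380),hub=(315,325),tip=(333,420),tabt=(336,428)))
d=L["br"]-L["bl"];print(L,np.hypot(*d),"lean",np.arctan2(-d[1],d[0]))
for k in("tip","tabt"):
    v=L[k]-L["hub"];print(k,np.hypot(*v),"from vertical",np.arctan2(v[0],-v[1]))
save(c,"s7c.png",(185,190,220,240),12)
E
```

```text
{'bl': array([-74.88118699, -86.94853603]), 'br': array([  36.56219803, -106.6653043 ]), 'hub': array([ -8.71755064, -52.26332849]), 'tip': array([ -5.40341591, -96.1263882 ]), 'tabt': array([  -4.40137221, -100.44696737])} 113.1741092938638 lean 0.17510978449513542
tip 43.98808356864997 from vertical 0.07541310885075528
tabt 48.376569246720805 from vertical 0.08933922851668151
```

View pics/s7c.png

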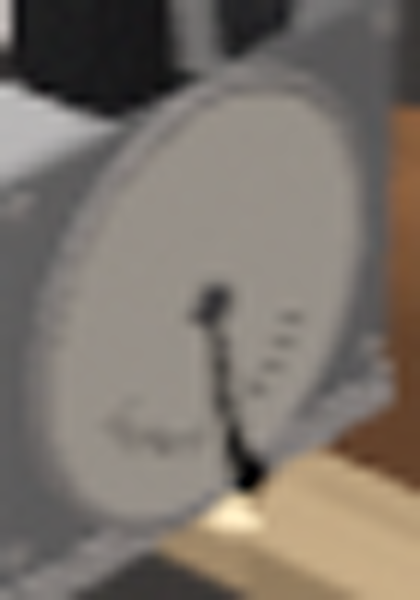

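Lean is now about 0.175 and the tab is still about 0.08 rad off vertical. Another 8 mm or so.

```bash
python3 -m crank '[[-0.05,0,0,0,0],[-0.05,0,0,0,0],[-0.05,0,0,0,0],[-0.05,0,0,0,0],[0,0,0,0,0],[0,0,0,0,0],[0.1,0,0,0,0],[0.2,0,0,0,0],[0.2,0,0,0,0],[0.2,0,0,0,0],[0.1,0,0,0,0],[0,0,0,0,0],[0,0,0,0,0],[0,0,0,0,0],[0,0,0,0,0]]'; python3 - <<'E'
from h import *
c=viewer.camera("scene");o=faceangle(c,"s8.png");print(o[:2])
E
```

```text
time_s: 18.98
position: [499.3, -126.4, 146.8]
eef_rot: [0.548, -0.448, 0.447, -0.547]
contact_force: [1.1, 0.2, -4.0]
gripper_width: 0.294
(148, 171)
```

View pics/s8.png

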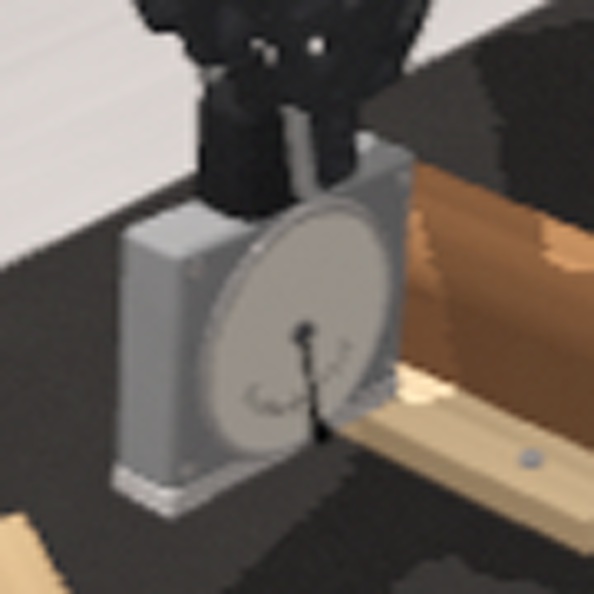

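```bash
python3 - <<'E'
from h import *
c=viewer.camera("scene");o=faceangle(c,"s8b.png")
L=meas(c,o,dict(bl=(170,520),br=(396,402),hub=(304,333),tab=(322,440)))
d=L["br"]-L["bl"];print(L,np.hypot(*d),"lean",np.arctan2(-d[1],d[0]))
v=L["tab"]-L["hub"];print(np.hypot(*v),"from vertical",np.arctan2(v[0],-v[1]))
# global depth-based: edge points of bottom
save(c,"s8c.png",(165,175,215,255),7.5)
E
```

```text
{'bl': array([-81.65185004, -83.66896192]), 'br': array([  25.25469598, -109.53649348]), 'hub': array([-13.82910291, -52.08106001]), 'tab': array([ -11.97696596, -100.25756236])} 109.99153954231842 lean 0.2374011512371827
48.212091740137666 from vertical 0.038425895916686686
```

View pics/s8c.png

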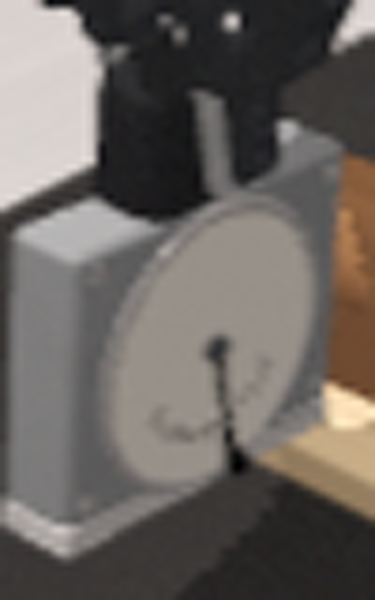

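Lean is about 0.24 against 0.25, with 0.02–0.04 rad left over. I'll take one accurate reading close to the camera before placing it.

```bash
python3 -m crank '[[0,-0.4,0.2,0,0],[0,-0.5,0.4,0,0],[0.1,-0.5,0.6,0,0],[0.1,-0.5,0.6,0,0],[0.1,-0.5,0.6,0,0],[0.1,-0.5,0.6,0,0],[0.1,-0.5,0.5,0,0],[0,-0.4,0.4,0.5,0],[0,0,0.2,1,0],[0,0,0,1,0],[0,0,0,1,0],[0,0,0,1,0],[0,0,0,1,0],[0,0,0,1,0],[0,0,0,1,0],[0,0,0,1,0],[0,0,0,0.5,0],[0,0,0,0,0],[0,0,0,0,0],[0,0,0,0,0]]';python3 -m crank '[[0,0,0,0,0],[0,0,0,0,0],[0,0,0,0,0],[0,0,0,0,0]]'; python3 - <<'E'
from h import *
c=viewer.camera("scene");o=faceangle(c,"s9.png");print(o[:2])
E
```

```text
time_s: 20.75
position: [664.2, -113.9, 298.7]
eef_rot: [-0.335, 0.623, -0.623, 0.335]
contact_force: [-0.4, 0.1, -3.9]
gripper_width: 0.297
time_s: 21.08
position: [664.4, -114.1, 298.9]
eef_rot: [0.335, -0.623, 0.623, -0.335]
contact_force: [-0.6, 0.1, -3.9]
gripper_width: 0.297
(201, 143)
```

View pics/s9.png

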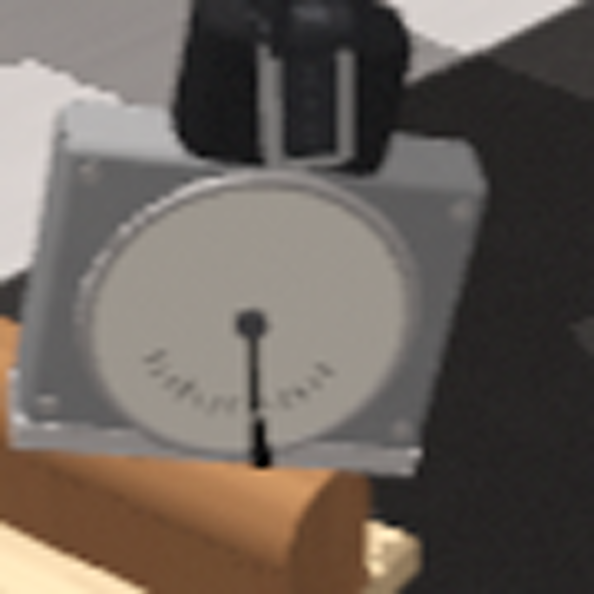

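The needle runs from the hub (251,324) toward (259,420), and the tab from (258,418) to (263,466). They are very nearly collinear.

```bash
python3 - <<'E'
from h import *
c=viewer.camera("scene");o=faceangle(c,"s9b.png")
L=meas(c,o,dict(bl=(15,446),br=(416,473),hub=(251,324),tab=(258.5,420),tabo=(263,464),n1=(254,370),n2=(256.5,405)))
d=L["br"]-L["bl"];print(np.hypot(*d),"lean",np.arctan2(-d[1],d[0]))
for k in L:
    v=L[k]-L["hub"];print(k,L[k],np.hypot(*v),"from vertical",np.arctan2(v[0],-v[1]))
save(c,"s9c.png",(225,180,255,220),14)
E
```

```text
112.14643814956064 lean 0.2224957456133123
bl [-80.55753852 -82.04581889] 72.20355706365353 from vertical -1.1132825729878617
br [  28.82446357 -106.79256026] 72.09495994583929 from vertical 0.667072365231944
hub [-15.77986522 -50.15214092] 0.0 from vertical 3.141592653589793
tab [-14.85267777 -82.2101068 ] 32.07137123275239 from vertical 0.02891415683769995
tabo [-14.11692387 -97.534571  ] 47.4116025241039 from vertical 0.035081760992760176
n1 [-15.50155005 -65.27807482] 15.128494164274354 from vertical 0.01839779140077461
n2 [-15.22590303 -77.05653478] 26.910096307799023 from vertical 0.020587117916285827
```

View pics/s9c.png

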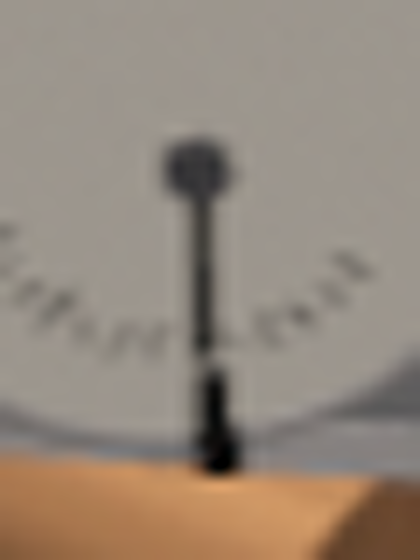

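Residual is about 0.03 rad short. Bearing down on the bar with the contact on the −y side of mid-base adds lean, so that can be used for the last trim. Going back over the bar.

```bash
python3 -m crank '[[0,0,0,-0.5,0],[0,0,0,-1,0],[0,0,0,-1,0],[0,0,0,-1,0],[0,0,0,-1,0],[0,0,0,-1,0],[0,0,0,-1,0],[0,0,0,-1,0],[0,0,0,-1,0],[0,0,0,-0.5,0],[0,0,0,0,0]]'; python3 - <<'E'
from h import *
s,m=st();print(np.degrees(np.arctan2(m[1,2],m[0,2])),go([475.5,-1.9,190]))
E
```

```text
time_s: 22.1
position: [664.4, -114.1, 298.9]
eef_rot: [0.548, -0.447, 0.447, -0.548]
contact_force: [-1.0, -0.6, -4.1]
gripper_width: 0.299
11.565853601292629 [-3.69  2.72 -4.06]
```

```bash
python3 -m crank '[[-0.2,0,-0.2,0,0],[-0.35,0.1,-0.4,0,0],[-0.4,0.2,-0.45,0,0],[-0.4,0.3,-0.45,0,0],[-0.4,0.3,-0.45,0,0],[-0.4,0.3,-0.45,0,0],[-0.4,0.3,-0.45,0,0],[-0.4,0.3,-0.45,0,0],[-0.4,0.3,-0.4,0,0],[-0.3,0.3,-0.3,0,0],[-0.04,0.2,-0.06,0,0],[0,0,0,0,0],[0,0,0,0,0]]'; python3 - <<'E'
from h import *
s,m=st();print(go([475.5,-1.9,180]))
E
```

```text
time_s: 23.18
position: [476.9, -2.1, 195.3]
eef_rot: [-0.547, 0.447, -0.448, 0.548]
contact_force: [1.2, -0.7, -3.8]
gripper_width: 0.296
[-0.01  0.38 -0.03]
```

```bash
python3 -m crank '[[0,0.1,0,0,0],[0,0.1,0,0,0],[0,0.1,0,0,0],[0,0.05,0,0,0],[0,0,0,0,0],[0,0,0,0,0]]'; for i in 1 2 3; do python3 -m crank '[[0,0.03,0,0,0],[0,0,0,0,0]]' | egrep 'posi|contact'; done
```

```text
time_s: 23.68
position: [475.9, -1.9, 180.7]
eef_rot: [0.548, -0.448, 0.447, -0.547]
contact_force: [0.1, 0.9, -5.1]
gripper_width: 0.298
position: [476.0, -1.8, 179.7]
contact_force: [0.1, 0.7, -4.5]
position: [475.8, -1.7, 178.5]
contact_force: [-0.6, -0.1, -4.3]
position: [475.8, -1.7, 177.2]
contact_force: [-0.8, 0.0, -3.8]
```

```bash
for i in 1 2 3 4 ; do python3 -m crank '[[0,0.02,0,0,0],[0,0,0,0,0]]' | egrep 'posi|contact'; done
```

```text
position: [475.8, -1.7, 176.4]
contact_force: [0.4, -0.1, -3.8]
position: [476.0, -1.7, 175.9]
contact_force: [-0.4, -0.3, -2.0]
position: [476.1, -1.6, 175.8]
contact_force: [-3.5, 2.0, 6.0]
position: [476.1, -1.5, 175.7]
contact_force: [-4.1, 2.3, 13.9]
```

```bash
for i in 1 2 ; do python3 -m crank '[[0,0.01,0,0,0],[0,0,0,0,0]]' | egrep 'time|posi|contact'; done;  python3 - <<'E'
from h import *
c=viewer.camera("scene");o=faceangle(c,"s10.png");print(o[:2])
E
```

```text
time_s: 25.02
position: [476.1, -1.4, 175.6]
contact_force: [-5.7, 3.3, 17.2]
time_s: 25.18
position: [476.1, -1.4, 175.6]
contact_force: [-6.1, 4.0, 21.4]
(184, 135)
```

View pics/s10.png

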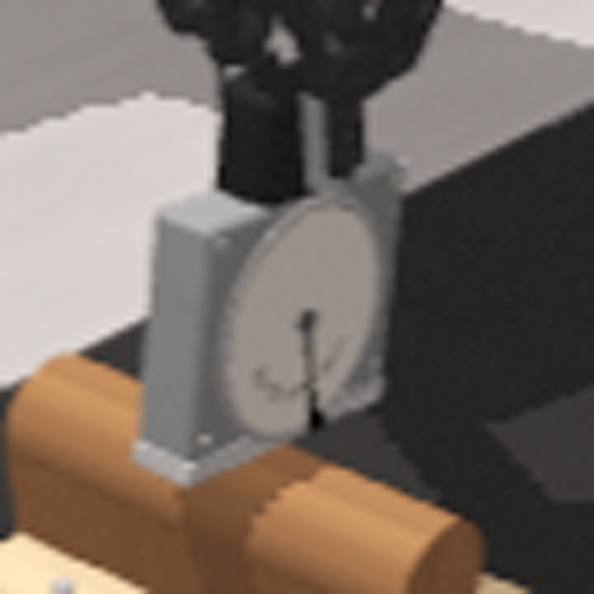

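The bearing load is about 25 N. I'll ease it slightly and shift the grip about 3 mm toward +y to rock the last 0.03 rad.

```bash
python3 -m crank '[[0,-0.02,0,0,0],[0,0,0,0,0]]' | egrep 'posi|contact';for i in 1 2 3; do python3 -m crank '[[-0.025,0,0,0,0],[0,0,0,0,0]]' | egrep 'time|posi|contact'; done;  python3 - <<'E'
from h import *
c=viewer.camera("scene");o=faceangle(c,"s11.png",30);print(o[:2])
E
```

```text
position: [476.1, -1.5, 175.7]
contact_force: [-4.2, 3.0, 13.1]
time_s: 25.57
position: [476.0, -1.1, 175.6]
contact_force: [-2.9, 0.5, 12.3]
time_s: 25.73
position: [476.0, -0.6, 175.4]
contact_force: [-2.8, -2.2, 9.7]
time_s: 25.9
position: [476.2, 0.5, 175.2]
contact_force: [-2.6, -1.9, 7.3]
(200, 149)
```

View pics/s11.png

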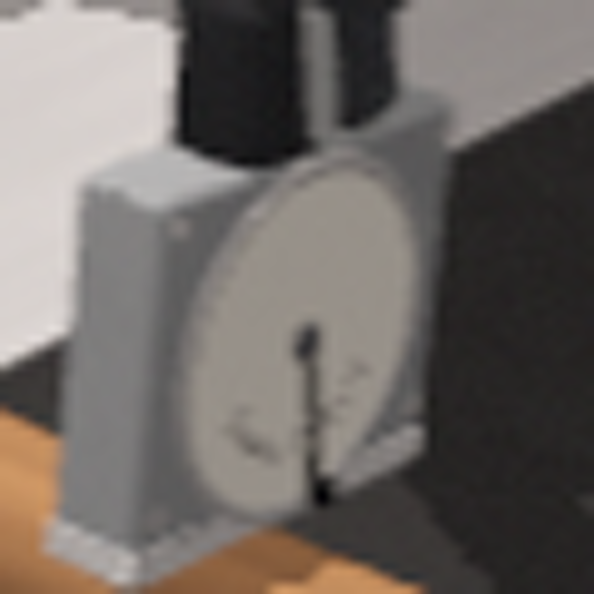

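```bash
python3 - <<'E'
from h import *
c=viewer.camera("scene");o=faceangle(c,"s11b.png",30)
L=meas(c,o,dict(bl=(132,588),br=(424,447),hub=(307,342),tab=(322,500)))
d=L["br"]-L["bl"];print(np.hypot(*d),"lean",np.arctan2(-d[1],d[0]))
v=L["tab"]-L["hub"];print(L["hub"],np.hypot(*v),"from vertical",np.arctan2(v[0],-v[1]))
s,m=st(); lat=(s["position"][:2]-[484.1,-44.4])@[-.199,.98]
th=.235; mid=np.array([lat,s["position"][2]])+L["hub"]+48*np.array([-np.sin(th),-np.cos(th)])
dd=np.array([0,58.])-mid; print("mid",mid,"axis y in base",dd@[np.cos(th),-np.sin(th)],"dist",dd@[np.sin(th),np.cos(th)])
save(c,"s11c.png",(218,170,248,205),16)
E
```

```text
113.0174169996105 lean 0.22045402782682122
[-14.22889235 -51.50816615] 47.41355998507698 from vertical 0.04647573307504848
mid [20.19106763 77.03779926] axis y in base -15.203284820276371 dist -23.215881276185087
```

View pics/s11c.png

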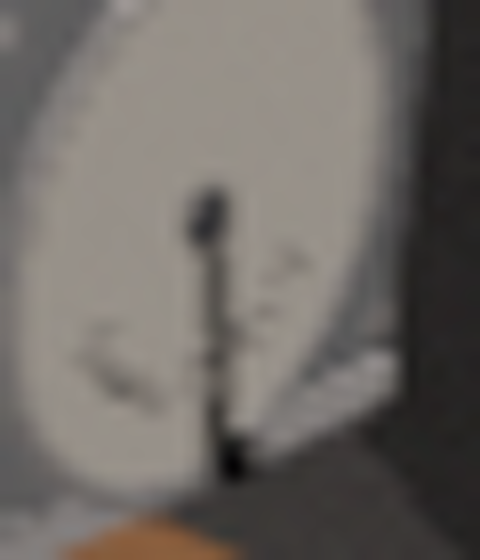

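Lean is still about 0.03–0.04 short, and contact is about 15 mm off mid-base. I'll re-place it further to −y, then press and drag toward +y so bar friction helps the rocking and the contact ends nearer mid-base.

```bash
python3 -m crank '[[0,-0.1,0,0,0],[0,-0.15,0,0,0],[0.2,0,0,0,0],[0.22,0,0,0,0],[0,0,0,0,0],[0,0.05,0,0,0],[0,0.04,0,0,0],[0,0,0,0,0]]';for i in 1 2 3; do python3 -m crank '[[0,0.02,0,0,0],[0,0,0,0,0]]' | egrep 'time|posi|contact'; done
```

```text
time_s: 26.67
position: [478.0, -15.2, 179.8]
eef_rot: [0.548, -0.448, 0.447, -0.547]
contact_force: [-0.6, -0.3, -4.1]
gripper_width: 0.297
time_s: 26.83
position: [478.4, -15.1, 179.4]
contact_force: [-0.3, 0.5, -3.6]
time_s: 27.0
position: [478.6, -15.1, 179.0]
contact_force: [0.0, 0.1, -3.6]
time_s: 27.17
position: [478.8, -15.1, 178.9]
contact_force: [-3.0, 0.6, 5.1]
```

```bash
python3 -m crank '[[0,0.03,0,0,0],[0,0,0,0,0]]' | egrep 'time|posi|contact';for i in 1 2 3 4; do python3 -m crank '[[-0.03,0.008,0,0,0],[0,0,0,0,0]]' | egrep 'time|posi|contact'; done
```

```text
time_s: 27.33
position: [478.8, -15.0, 178.8]
contact_force: [-3.2, 2.2, 17.0]
time_s: 27.5
position: [478.7, -14.5, 178.7]
contact_force: [-5.6, -0.7, 18.6]
time_s: 27.67
position: [478.7, -13.7, 178.5]
contact_force: [-5.3, -1.0, 17.9]
time_s: 27.83
position: [478.7, -12.9, 178.3]
contact_force: [-5.4, -1.9, 18.7]
time_s: 28.0
position: [478.6, -11.6, 178.0]
contact_force: [-4.9, -2.2, 18.9]
```

```bash
for i in 1 2; do python3 -m crank '[[-0.03,0.008,0,0,0],[0,0,0,0,0]]' | egrep 'time|posi|contact'; done; python3 - <<'E'
from h import *
c=viewer.camera("scene");o=faceangle(c,"s12.png",30);print(o[:2])
E
```

```text
time_s: 28.17
position: [478.3, -10.3, 177.7]
contact_force: [-5.9, -0.5, 19.0]
time_s: 28.33
position: [478.2, -9.4, 177.4]
contact_force: [-4.2, -2.2, 19.1]
(197, 151)
```

View pics/s12.png

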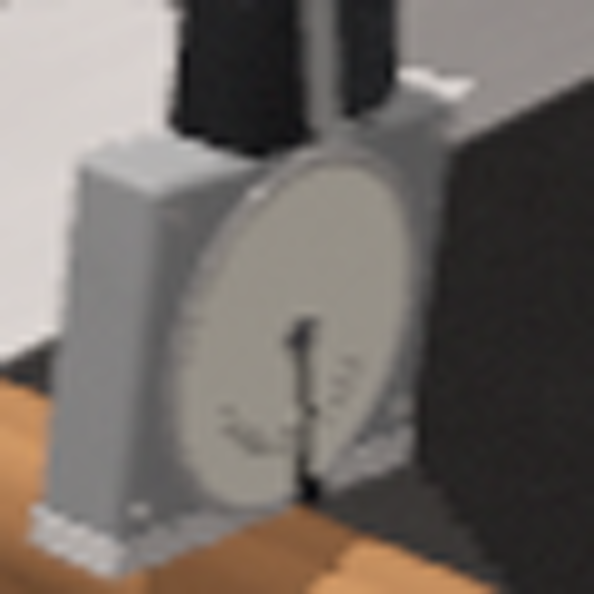

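```bash
python3 - <<'E'
from h import *
c=viewer.camera("scene");o=faceangle(c,"s12b.png",30)
L=meas(c,o,dict(bl=(118,578),br=(414,455),hub=(300,335),tab=(312,490),nd=(305,430)))
d=L["br"]-L["bl"];print(np.hypot(*d),"lean",np.arctan2(-d[1],d[0]))
for k in("tab","nd"):
    v=L[k]-L["hub"];print(L["hub"],np.hypot(*v),"from vertical",np.arctan2(v[0],-v[1]))
s,m=st(); lat=(s["position"][:2]-[484.1,-44.4])@[-.199,.98]
th=.25; mid=np.array([lat,s["position"][2]])+L["hub"]+48*np.array([-np.sin(th),-np.cos(th)])
dd=np.array([0,58.])-mid; print("mid",mid,"axis y in base",dd@[np.cos(th),-np.sin(th)])
save(c,"s12c.png",(215,170,240,205),16)
E
```

```text
112.67073534947315 lean 0.26972686412490293
[-17.08768485 -50.31765045] 45.18486478590868 from vertical 0.015729127638409342
[-17.08768485 -50.31765045] 26.885309332301116 from vertical -0.015699588442653314
mid [ 6.5125387  80.60824472] axis y in base -0.716710390131417
```

View pics/s12c.png

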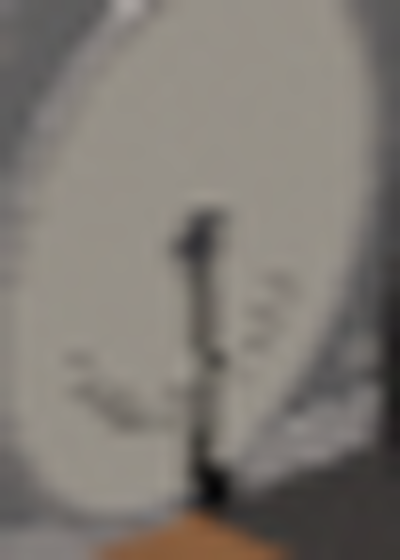

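The lean is now about 0.26–0.27 with the tab within about 0.016 rad of vertical, and contact is about 1 mm from mid-base. I'll ease the bearing force and let it settle.

```bash
python3 -m crank '[[0,-0.015,0,0,0],[0,-0.015,0,0,0],[0,0,0,0,0],[0,0,0,0,0]]'; python3 -m crank '[[0,0,0,0,0],[0,0,0,0,0],[0,0,0,0,0],[0,0,0,0,0],[0,0,0,0,0],[0,0,0,0,0],[0,0,0,0,0],[0,0,0,0,0],[0,0,0,0,0],[0,0,0,0,0]]'; python3 - <<'E'
from h import *
a=[telemetry.state()["contact_force"] for _ in range(1)];print(a)
c=viewer.camera("scene");o=faceangle(c,"s13.png",30);print(o[:2]);save(c,"s13c.png",(212,168,242,208),16)
E
```

```text
time_s: 28.77
position: [478.3, -8.5, 177.3]
eef_rot: [-0.547, 0.447, -0.448, 0.548]
contact_force: [-0.9, -0.5, 8.8]
gripper_width: 0.297
time_s: 29.6
position: [478.3, -8.5, 177.3]
eef_rot: [-0.547, 0.447, -0.448, 0.548]
contact_force: [-0.9, 0.4, 7.7]
gripper_width: 0.297
[array([-0.86654049,  0.44257496,  7.73638542])]
(197, 150)
```

View pics/s13.png

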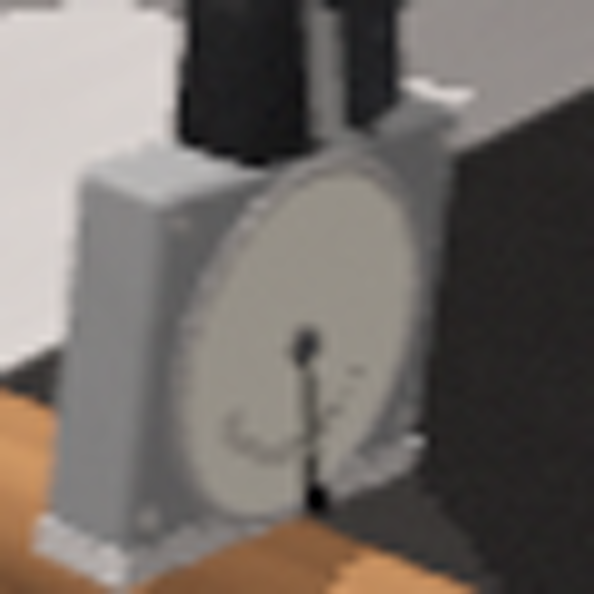

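View pics/s13c.png

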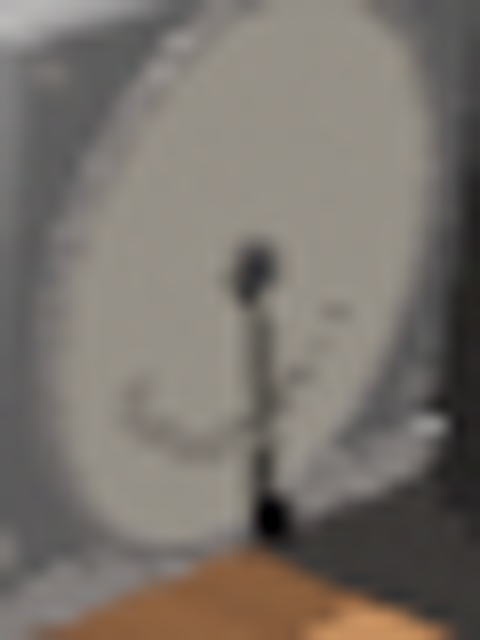

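```bash
python3 - <<'E'
from h import *
c=viewer.camera("scene");o=faceangle(c,"s14.png",30)
L=meas(c,o,dict(bl=(122,588),br=(420,462),hub=(306,346),tab=(319,498),nd=(312,440)))
d=L["br"]-L["bl"];print(np.hypot(*d),"lean",np.arctan2(-d[1],d[0]))
for k in("tab","nd"):
    v=L[k]-L["hub"];print(L["hub"],"from vertical",np.arctan2(v[0],-v[1]))
c=viewer.camera("top");save(c,"t14.png")
E
```

```text
113.50330997655364 lean 0.26412724085776673
[-16.38977734 -51.11429462] from vertical 0.02704825994798178
[-16.38977734 -51.11429462] from vertical -8.158517909564383e-05
```

View pics/t14.png

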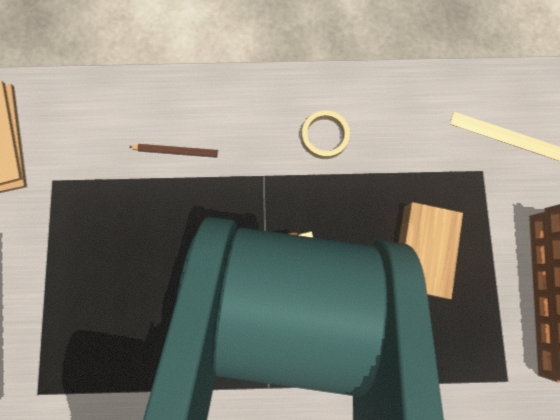

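Bystanders are unmoved: in the top view the pencil, tape and offcut sit at the same pixels as at the start. The lean is within tolerance, so I'm handing in.

```bash
python3 - <<'E'
from rig import telemetry, workorder
s=telemetry.state();print(s["time_s"],s["contact_force"],s["gripper_width"]);print(workorder.finish_job())
E
```

```text
29.75 [-1.52265074  0.28523771  8.02862482] 0.29833974979996863
the job is handed in; nothing more can be done
None
```

I handed the job in at 29.75 s, with the gauge held still in the gripper, leaning on the bar's round top at the set-hand angle. `finish_job` reports no verdict, so the figures below are my own last checks.

- **How the lean was set:** The arm can't tilt the tool, so I pivoted the gauge in the fingers. I pushed its side against the bar's flank, then dragged it under load across the round top to finish the lean.
- **Lean:** The gauge's base edge reads about 0.264 rad. The close view put the set hand at about 0.255 rad.
- **Needle and tab:** In the last oblique view the needle hangs within 0.001 rad of vertical and the tab reads 0.027 rad off. These checks disagree slightly, by roughly 0.01 to 0.03 rad, but all are inside the 0.055 limit. I put the difference down mainly to the oblique viewing angle.
- **Contact:** The bar touched about 1 mm from mid-base when last measured, just before I eased the load. The gauge is within about 1° of square to the bar.
- **Bearing force:** About 12 N at the end, steady. An early attempt to rock the gauge by pressing straight down did not turn it and reached about 31 N, under the 40 N limit.
- **Bystanders:** The offcut, tape roll and pencil look unmoved in the top view.

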